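Hang the board carrier in the notch of the sprung rail

ROBOT

A 7-joint arm with a two-finger parallel gripper is mounted at the origin on a cart in front of the work surface, level with it; the furniture and walls round the work are solid. World frame = base frame: x ahead of the robot, y to its left, z up, the work surface at z = 0. Lengths are in m, angles in rad, forces in N, time in s.
With the tool pointing down it reaches from about 0.375 to 0.925 m from the base axis. Payload 3.1 kg.
Tool frame: the origin (TCP) lies between the finger pads; the fingertips stand 8 mm ahead of it and the grasp point (between the pads) lies 11 mm behind it; z points along the fingers, y is the line along which they close (so a half turn about z gives the same grasp; the last joint's range is limited). The gripper opens to 85 mm and grips with 20 to 120 N. Pads are 22 mm wide; open, the fingers measure 114 mm over their backs; the gripper's body (76 mm by 85 mm) begins 54 mm behind the grasp point. The pads swing forward as they close: fully open they stand 13 mm farther back than shut.
Start: joints at [-1.392, 0.383, 0.044, 1.598, -0.018, 1.161, -0.05], TCP at [0.178, 0.625, 0.215] pointing down, gripper open.
Joint ranges: [-2.61, 2.61], [-0.41, 2.15], [-1.48, 1.57], [0, 2.5], [-1.57, 4.71], [0.05, 1.97], [-2.85, 2.85]. Speed limits (rad/s): [2.79, 2.79, 3.14, 3.14, 3.14, 3.14, 3.14].

INTERFACE

Orientations are given as [roll, pitch, yaw] about the fixed x, y, z axes, in that order (R = Rz(yaw) Ry(pitch) Rx(roll)).
In Python, from bench import get_state, optics, ticket gives the robot as it stands. The module is installed in compiled form; this text tells all that it offers.
- The arm moves only by the tool play_rows, never from a script. Its argument "targets" is a list that holds one entry, the list of rows, each a list of 6 numbers: the shift along the tool's x, y, z in cm, then the turn, a rotation vector about the tool's x, y, z in rad. In form: [[[dx, dy, dz, ax, ay, az], ...]]. A call has 1 to 12 rows; each row shifts and turns the commanded pose from where the row before left it, along the tool's axes as they then stand; what a row does not reach is not made up. A row lasts 1/10 s, in which the tool goes at most 50 mm and 8.59 degrees, less where a joint would pass 70% of its speed; a pose out of reach is approached as far as the arm can. A call with a gripper value outside its range is refused whole. "gripper" is the opening, from 0 (shut) to 1 (fully open), set as the call begins (left out, the last holds). The fingers move at their own pace and stop on an object; the grip force is fixed at half the most. Time passes only in rows, so rows that do not move let the fingers close. It gives the time, the measured TCP pose, the force, the opening and the grip force at its end, in the units of the state.
- get_state(): the state, without advancing time (a new reading comes with each control period).
- optics.read_camera(name): name is "scene" or "top" or "wrist"; returns the picture (384x512x3 uint8, red, green, blue); there is no depth.
- optics.get_calibration(name): a dict with "fx", "fy", "cx", "cy" (pixels), "camera_from_world" (4x4, takes a point from world to camera coordinates). Camera axes: x right, y down, z forward; pixel columns grow to the right and rows downward; lengths in m; the calibration is good to about 2 mm. The wrist camera is an equidistant fisheye: a pixel r from the principal point sees the ray r / f radians off the axis. A picture is of the moment at which its call begins: read the wrist's pose just before it. get_calibration takes no time and is no camera call; for the wrist camera it gives the pose at the moment of the call.
- ticket.finish_job(): hands the job in; it is judged then, once.
The state is a dict: "time": time; "joint_positions": joint angles; "joint_velocities": joint speeds; "joint_torque": joint torques, N m; "eef_pos": TCP position; "eef_rot": TCP orientation; "wrist_force": force on the tool from outside, world axes, zero at the start; "wrist_torque": the same for the moment, N m; "opening": finger opening in m; "grasp_force": force on a finger pad.
Only numpy, scipy, OpenCV 4.12 (cv2) and the standard library are available. Lean on these libraries where they do the work, as an engineer would, in place of code of your own. Each camera call takes 0.05 s, during which the arm holds its last target. There are 200 camera calls.

TASK

Hook the orange board carrier, with the circuit board lying in its tray, over the bare loading section of the steel rail, then slide it along the rail against the blue sprung follower until it drops into the notch at the red mark. Let go with the carrier hanging upright and seated in the notch, holding the follower back, the board still in its tray; leave the other things on the bench where they are.

Things in the scene. Friction and masses are not known exactly. Their poses are not given: they have to be found in the camera images.
- carrier: Orange rigid hanging carrier, about 220 g, standing on its tray, front roughly (to 0.5 rad) to the robot. Origin: centre of tray's underside; x to the back, y left, z up. Tray 76 x 86 mm (x -36 to +40), rim 16 high. One upright (34 wide, 5 thick) at x = -34.5 mm joins tray and hook: the space between is open to the back, so bring it to the rail from the rail's front. Centre of mass under the hook.
- hook (a point): Roof of the carrier's hook slot: origin + 135 mm in z; it comes to lie on the rail's top edge. Roof is a flat bridge 50 mm wide (y), 8 thick, x -37 to +17 mm. Below it a front rib and a rear lip, each 50 mm wide and 6 thick, hang down 21 mm; between them a slot 18 mm wide (x -9 to +9), open below and at both y ends, for the rail. Axes as the carrier's.
- grip (a point): Where to grip the carrier from above: black tab on the bridge, 14 mm thick (x), 36 mm wide (y), from 142 to 199 mm above the tray's underside. This point is on its middle axis (carrier x = y = 0), 181 mm above the underside, 18 mm below the tab's top, 38 mm above the bridge.
- board: Green circuit board, 52 x 69 mm, 16 mm high with its parts, loose in the carrier's tray (inside 64 x 78 mm, floor 5 mm thick). Origin: centre of the board's underside.
- rail_stand: Fixed stand, steel rail along its y. Origin: its middle, on the bench; x back, y left, z up. Feet 70 x 30 x 10 mm and posts 22 x 20 at y = -160, +160, open between. Rail: flat bar 10 mm thick (x -5 to +5), z 180 to 210 (top edge), from a black end stop at y = -164 (to z 223) to a black block at y = +155 (to z 230). Bare loading section: y -164 to 0. The carrier slides to +y (left).
- loading (a point): Point on the rail's top edge, middle of the loading section: in the stand's frame (0, -65, 210) mm. Hook the carrier with its middle between y = -100 and -30 mm, so that the tray clears the post and the hook clears the follower. From the front, tray below the bar and rear lip above it, then lower.
- notch (a point): Middle of the notch's floor: in the stand's frame (0, +58, 202) mm. The notch has square sides, is 56 mm long (y +30 to +86 mm) and 8 mm deep below the rail's top edge; the 50 mm wide bridge of the hook drops into it. The rail's faces and a tag below it are red here. Axes as the stand's.
- follower_face (a point): Middle of the blue follower's flat face toward the loading section, z = 217 mm; in the stand's frame at y = 0 at rest, moving to +y when pushed. The side of the 50 mm wide hook pushes it: the hook's middle is then 25 mm before the face.
- follower (a joint): Travel (m) of the sprung blue follower, a saddle 34 x 35 mm (x, y), z 188 to 222 mm, astride the rail: 0 at rest, covering part of the notch; up to 0.105 when pushed to +y. Spring force 3 N at 0, 6 N at 0.1. It pushes a released carrier back along the rail unless it sits in the notch; then it presses it against the notch's near side and reads about 0.08.
- battery: Bystander: grey and black block battery, 71 x 48 x 98 mm.
- lamp: Bystander: small lamp with a coiled end, 46 x 20 x 20 mm.
- driver: Bystander: green screwdriver, 129 mm long.
- cutters: Bystander: red cutters, 126 mm long, behind the rail.
- shears: Bystander: red-handled shears, 156 mm long.
- tape: Bystander: roll of blue tape, 68 mm across, 19 mm high.
Not all that is in view belongs to the job. There is more than one size of the carrier; the job needs the larger.

How it is judged:
By the outcome, as a careful person would: the job done as asked, in the order asked, and still so for the second after the job is handed in, with the robot touching nothing.
It also fails if it takes over 45 s, if anything falls off the work surface, if the arm or the gripper's body presses on something with over 40 N, if the wrist force passes 120 N, or if a joint passes its speed limit or range.

## Working session

There is one attempt and no reset: what is moved stays moved. The work goes in short steps, Python scripts to look and compute and a tool call to move; the robot and the scene stay as the last step left them, time stands still between calls to the robot, and variables do not carry over. Pictures are saved under pics/ and viewed, at most 10 in all, crops included, and the job is handed in when it is done.

Besides the shell and the picture viewer there is one more tool, called after "Emit:" as name(argument=value, ...) on one line, values as JSON. play_rows: Moves the arm, as the interface text tells. Its arguments: {"type":"object","properties":{"targets":{"type":"array"},"gripper":{"type":"number"}},"required":["targets"]}

```bash
mkdir -p pics && python3 - <<'E'
from bench import get_state, optics
import cv2,numpy as np
s=get_state(); print(s['time'],s['eef_pos'],s['eef_rot'],s['opening'])
for n in ['scene','top']:
    im=optics.read_camera(n); cv2.imwrite(f'pics/{n}0.png',im[:,:,::-1]); c=optics.get_calibration(n); print(n,c['fx'],c['cx'],c['cy'],np.round(c['camera_from_world'],3).tolist())
E
```

```text
0.0 [0.17736291 0.62431562 0.21387282] [-3.13897870e+00  1.44431844e-04  2.86484866e+00] 0.08531170943556536
scene 387.5769190880823 257.6711109678914 184.52149699119417 [[0.773, -0.634, -0.01, -0.428], [-0.493, -0.591, -0.638, 0.346], [0.399, 0.498, -0.77, 1.123], [0.0, 0.0, 0.0, 1.0]]
top 444.4129806401289 248.48835330684776 189.18317129226182 [[-0.017, -1.0, 0.005, -0.03], [-0.994, 0.016, -0.109, 0.536], [0.109, -0.007, -0.994, 1.419], [0.0, 0.0, 0.0, 1.0]]
```

View pics/scene0.png

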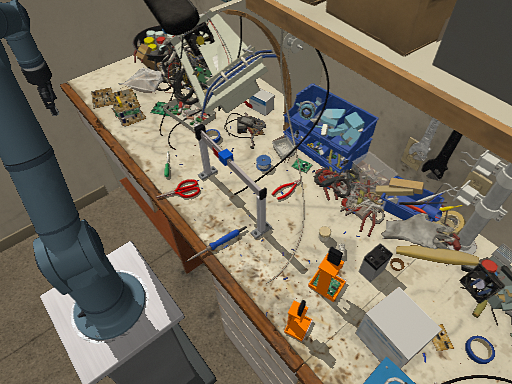

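View pics/top0.png

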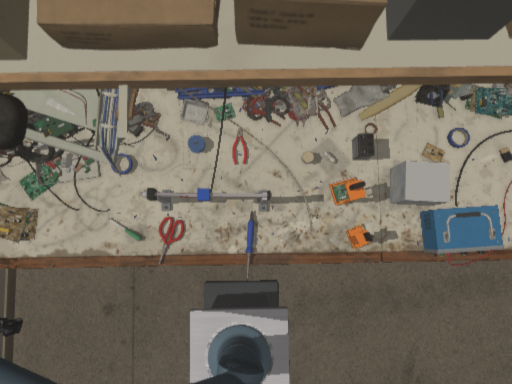

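The top view shows two orange carriers: a large one with a green board at (348,191) and a small one at (360,237). The large one with the board fits the description. The rail runs from (150,195) to (268,195), with the blue follower at (204,195). Next I'll enlarge crops to confirm.

```bash
python3 - <<'E'
import cv2,numpy as np
t=cv2.imread('pics/top0.png'); s=cv2.imread('pics/scene0.png')
a=cv2.resize(t[165:255,315:405],(400,400),interpolation=cv2.INTER_CUBIC)
b=cv2.resize(s[240:340,280:380],(400,400),interpolation=cv2.INTER_CUBIC)
c=cv2.resize(t[175:220,140:280],(800,257)[:2],interpolation=cv2.INTER_CUBIC)[:200]
cv2.imwrite('pics/crop1.png',np.vstack([np.hstack([a,b]),c]))
E
```

```text
(no output)
```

View pics/crop1.png

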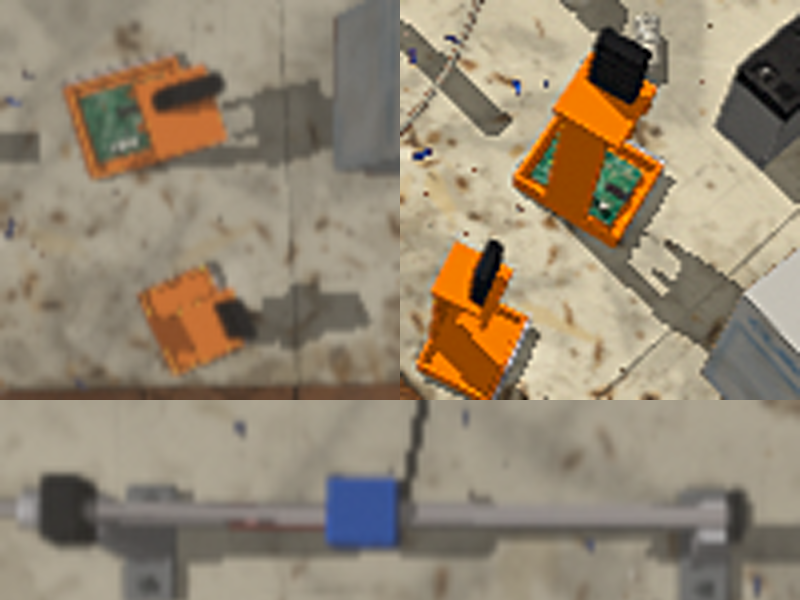

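The crop confirms it: the larger carrier, with the green board in its tray, is at top px (348,191). The small orange one at (360,237) has no board. Both fronts face the robot, and the tab on the large one is dark. The blue follower's near face is at top px column 209.7 and row 194.6.

```bash
cat > h.py <<'E'
from bench import get_state, optics
import numpy as np
from scipy.optimize import least_squares
from scipy.spatial.transform import Rotation as R
CAL={n:optics.get_calibration(n) for n in ['scene','top']}
def proj(n,P):
    c=CAL[n];M=np.array(c['camera_from_world']);q=np.atleast_2d(P)@M[:3,:3].T+M[:3,3]
    return np.c_[c['fx']*q[:,0]/q[:,2]+c['cx'],c['fy']*q[:,1]/q[:,2]+c['cy']]
def unproj(n,uv,z):
    c=CAL[n];M=np.array(c['camera_from_world']);C=-M[:3,:3].T@M[:3,3]
    d=M[:3,:3].T@np.array([(uv[0]-c['cx'])/c['fx'],(uv[1]-c['cy'])/c['fy'],1]);return C+d*(z-C[2])/d[2]
def pose(p,P):
    a=R.from_euler('z',p[2]).as_matrix();return np.array(P)/1000@a.T+[p[0],p[1],0]
def fit(obs,p0):
    f=lambda p:np.concatenate([(proj(n,pose(p,P))-uv).ravel() for n,P,uv in obs])
    r=least_squares(f,p0,loss='soft_l1',f_scale=1.0);return r.x,f(r.x).reshape(-1,2)
E
python3 - <<'E'
from h import *
T=lambda u,v:(315+u*90/400,165+v*90/400); S=lambda u,v:(280+u/4,240+v/4); L=lambda u,v:(140+u/5.714,175+v/5.714)
obs=[('top',(40,43,16),T(65,88)),('top',(-36,43,16),T(93,178)),('top',(-37,-25,143),T(226,145)),('top',(7,-18,199),T(222,78)),
('scene',(-36,43,16),S(115,180)),('scene',(40,-43,16),S(263,165)),('scene',(-36,-43,0),S(213,244)),('scene',(-37,-25,143),S(230,145)),('scene',(-37,25,143),S(155,108))]
x,r=fit(obs,[.5,-.35,.26]);print('carrier',x,'\n',r.round(1))
a=unproj('top',L(100,111),.21);b=unproj('top',L(700,117),.21);print('rail pts',a,b,'yaw',np.arctan2(-(a-b)[0],(a-b)[1]))
print('follower face',unproj('top',L(398,112),.222),'block',unproj('top',L(67,110),.23),'stop',unproj('top',L(737,116),.223))
print('scene rail top ~',unproj('scene',(263,191),.223),unproj('scene',(200,130),.23))
s=get_state();print(R.from_euler('xyz',s['eef_rot']).as_matrix().round(3).tolist())
E
```

```text
carrier [ 0.52340102 -0.35790738  0.27052628] 
 [[-0.2 -1. ]
 [ 0.5  0.8]
 [ 0.8 -0.9]
 [-0.1 -1.5]
 [-0.7 -0.7]
 [ 0.6 -1.1]
 [ 0.1  1.6]
 [-2.8  0.8]
 [-0.8  0.2]]
rail pts [0.50483429 0.22187883 0.21      ] [ 0.49701207 -0.07671805  0.21      ] yaw -0.02619058620068958
follower face [0.5007621  0.07267859 0.222     ] block [0.50357478 0.23405862 0.23      ] stop [ 0.4959854  -0.09447268  0.223     ]
scene rail top ~ [ 0.49433114 -0.09906627  0.223     ] [0.49637724 0.22135849 0.23      ]
[[-0.962, 0.273, -0.001], [0.273, 0.962, -0.002], [-0.0, -0.002, -1.0]]
```

Emit:
play_rows(targets=[[[0,0,-2,0,0,0.146],[0,0,-2,0,0,0.146],[0,0,-2,0,0,0.146],[0,0,-2,0,0,0.146],[0,0,-2,0,0,0.146],[0,0,-2,0,0,0.146],[0,0,-2,0,0,0.146]]], gripper=1)

```text
time: 0.8
eef_pos: [0.1774, 0.6248, 0.3552]
eef_rot: [-3.141, 0.001, 1.837]
wrist_force: [-0.5, 1.3, -0.6]
opening: 0.0851
grasp_force: 0.0
```

Emit:
play_rows(targets=[[[-4.5,1.4,0,0,0,0],[-4.5,1.4,0,0,0,0],[-4.5,1.4,0,0,0,0],[-4.5,1.4,0,0,0,0],[-4.5,1.4,0,0,0,0],[-4.5,1.4,0,0,0,0],[-4.5,1.4,0,0,0,0],[-4.5,1.4,0,0,0,0],[-4.5,1.4,0,0,0,0],[-4.5,1.4,0,0,0,0],[-4.5,1.4,0,0,0,0],[-4.5,1.4,0,0,0,0]]])

```text
time: 2.0
eef_pos: [0.4849, 0.1483, 0.355]
eef_rot: [-3.141, -0.001, 1.843]
wrist_force: [0.5, 0.1, 0.1]
opening: 0.0852
grasp_force: 0.0
```

Emit:
play_rows(targets=[[[-4.15,-0.8,0,0,0,0],[-4.15,-0.8,0,0,0,0],[-4.15,-0.8,0,0,0,0],[-4.15,-0.8,0,0,0,0],[-4.15,-0.8,0,0,0,0],[-4.15,-0.8,0,0,0,0],[-4.15,-0.8,0,0,0,0],[-4.15,-0.8,0,0,0,0],[-4.15,-0.8,0,0,0,0],[-4.15,-0.8,0,0,0,0],[-4.15,-0.8,0,0,0,0],[-4.15,-0.8,0,0,0,0]]])

```text
time: 3.2
eef_pos: [0.5261, -0.3562, 0.3543]
eef_rot: [-3.141, -0.001, 1.844]
wrist_force: [0.5, 0.5, -0.2]
opening: 0.0857
grasp_force: 0.0
```

Emit:
play_rows(targets=[[[0,0,3,0,0,0],[0,0,3,0,0,0],[0,0,0,0,0,0]]])

```text
time: 3.5
eef_pos: [0.5233, -0.3531, 0.2899]
eef_rot: [-3.135, -0.008, 1.842]
wrist_force: [0.3, 0.5, 0.1]
opening: 0.0854
grasp_force: 0.0
```

```bash
cat >> h.py <<'E'
import cv2
def wcal(): return optics.get_calibration('wrist')
def wproj(c,P):
    M=np.array(c['camera_from_world']);q=np.atleast_2d(P)@M[:3,:3].T+M[:3,3]
    r=np.hypot(q[:,0],q[:,1]);k=np.arctan2(r,q[:,2])/np.maximum(r,1e-9)
    return np.c_[c['fx']*q[:,0]*k+c['cx'],c['fy']*q[:,1]*k+c['cy']]
E
python3 - <<'E'
from h import *
import json
s=get_state();print(s['eef_pos'],s['eef_rot']);c=wcal();im=optics.read_camera('wrist')
json.dump({k:np.array(v).tolist() for k,v in c.items()},open('w1.json','w'))
cv2.imwrite('pics/w1.png',im[:,:,::-1])
p=[.5234,-.3579,.27]
for P in [(7,18,199),(7,-18,199),(-7,18,199),(-7,-18,199),(-37,25,143),(-37,-25,143),(17,25,143),(40,43,16),(-36,43,16)]: print(P,wproj(c,pose(p,[P])).round(0))
v=cv2.resize(im,(768,576));
cv2.imwrite('pics/w1b.png',v[:,:,::-1])
E
```

```text
[ 0.52329129 -0.35305342  0.28988646] [-3.13468112 -0.00757874  1.84176529]
(7, 18, 199) [[261. 176.]]
(7, -18, 199) [[261. 216.]]
(-7, 18, 199) [[245. 176.]]
(-7, -18, 199) [[245. 216.]]
(-37, 25, 143) [[218. 159.]]
(-37, -25, 143) [[219. 204.]]
(17, 25, 143) [[270. 159.]]
(40, 43, 16) [[282. 134.]]
(-36, 43, 16) [[229. 133.]]
```

View pics/w1b.png

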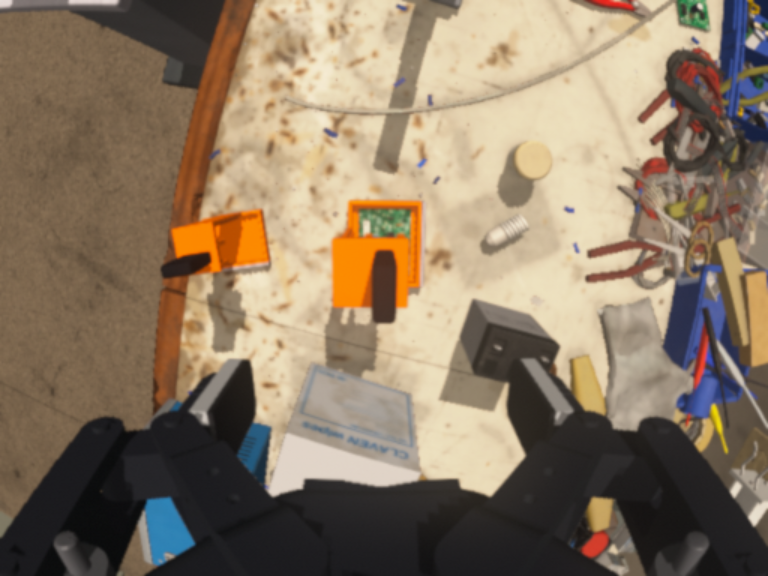

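The wrist view shows the large carrier upright with its board. The tab is at 768-scale columns 373–397 with its lower end at row 322, about 4 px right of where I predicted. I'll refit the carrier pose with these points.

```bash
python3 - <<'E'
from h import *
import json
c=json.load(open('w1.json'))
obs=[((7,-18,199),(397,322)),((-7,-18,199),(373,322)),((-37,25,143),(332,238)),((-37,-25,143),(333,307)),((17,-25,143),(408,307)),((17,25,143),(409,238)),((40,43,16),(422,200)),((-36,43,16),(349,201))]
f=lambda p:np.concatenate([(wproj(c,pose(p,[P]))-np.array(uv)/1.5).ravel() for P,uv in obs])
r=least_squares(f,[.523,-.358,.27],loss='soft_l1');p=r.x;print(p,f(p).reshape(-1,2).round(1).tolist())
s=get_state();e=s['eef_pos'];Rm=R.from_euler('xyz',s['eef_rot']).as_matrix()
print('tool cm to TCP grip:',100*Rm.T@(np.array([p[0],p[1],.170])-e),'dyaw',p[2]+np.pi/2-s['eef_rot'][2])
E
```

```text
[ 0.52654052 -0.35677769  0.27691155] [[-0.3, 0.9], [-0.0, 1.0], [-0.5, -0.1], [0.3, -0.2], [0.3, -0.3], [0.1, -0.5], [2.5, -0.1], [-1.2, -0.6]]
tool cm to TCP grip: [-0.40342248  0.14014496 12.25981507] dyaw 0.004775184163826829
```

Emit:
play_rows(targets=[[[-0.2,0.1,2,0,0,0],[-0.2,0.1,2.5,0,0,0],[0,0,2.5,0,0,0],[0,0,2.5,0,0,0],[0,0,1.5,0,0,0],[0,0,1,0,0,0],[0,0,0,0,0,0]]])

```text
time: 4.25
eef_pos: [0.529, -0.3579, 0.1749]
eef_rot: [-3.141, -0.001, 1.844]
wrist_force: [-1.0, 0.4, -0.5]
opening: 0.0854
grasp_force: 0.0
```

Emit:
play_rows(targets=[[[-0.1,-0.2,0.5,0,0,0],[0,0,0,0,0,0]]])

```text
time: 4.45
eef_pos: [0.5272, -0.3608, 0.171]
eef_rot: [3.141, 0.001, 1.842]
wrist_force: [-0.9, 0.6, 0.5]
opening: 0.0855
grasp_force: 0.0
```

Emit:
play_rows(targets=[[[0,0,0,0,0,0],[0,0,0,0,0,0],[0,0,0,0,0,0],[0,0,0,0,0,0],[0,0,0,0,0,0],[0,0,0,0,0,0],[0,0,0,0,0,0],[0,0,0,0,0,0]]], gripper=0)

```text
time: 5.25
eef_pos: [0.5271, -0.3606, 0.1705]
eef_rot: [-3.142, 0.001, 1.842]
wrist_force: [-0.6, -1.4, 1.1]
opening: 0.0122
grasp_force: 62.7
```

Emit:
play_rows(targets=[[[0,0,-0.5,0,0,0],[0,0,-1.5,0,0,0],[0,0,-2,0,0,0],[0,0,-2,0,0,0.07],[0,0,-2,0,0,0.08],[0,0,-2,0,0,0.08],[0,0,-1.5,0,0,0.067],[0,0,-0.5,0,0,0],[0,0,0,0,0,0]]])

```text
time: 6.15
eef_pos: [0.5276, -0.3601, 0.2913]
eef_rot: [3.14, 0.001, 1.547]
wrist_force: [0.2, 0.6, -4.2]
opening: 0.0124
grasp_force: 62.2
```

Emit:
play_rows(targets=[[[1,0,0,0,0,0],[2,-0.2,0,0,0,0],[3,-0.3,0,0,0,0],[3,-0.5,0,0,0,0],[2,-1,0,0,0,0],[1.5,-2,0,0,0,0],[1.2,-2.2,0,0,0,0],[1,-2.2,0,0,0,0],[1,-1.7,0,0,0,0],[1,-0.8,0,0,0,0],[0.5,-0.2,0,0,0,0],[0,0,0,0,0,0]]])

```text
time: 7.35
eef_pos: [0.4211, -0.1845, 0.2901]
eef_rot: [-3.141, -0.002, 1.548]
wrist_force: [-0.4, 0.3, -2.0]
opening: 0.0119
grasp_force: 62.2
```

Emit:
play_rows(targets=[[[1,-0.05,0,0,0,0],[2,-0.05,0,0,0,0],[2.5,-0.05,0,0,0,0],[2.5,-0.05,0,0,0,0],[2.5,-0.05,0,0,0,0],[2.5,-0.05,0,0,0,0],[2.5,-0.05,0,0,0,0],[2,0,0,0,0,0],[1,0,0,0,0,0],[0,0,0,0,0,0]]])

```text
time: 8.35
eef_pos: [0.423, 0.0004, 0.2904]
eef_rot: [-3.14, 0.003, 1.548]
wrist_force: [0.4, -0.7, -2.9]
opening: 0.0122
grasp_force: 62.2
```

```bash
python3 - <<'E'
from h import *
import json
s=get_state();print(s['eef_pos'],s['eef_rot']);c=wcal();im=optics.read_camera('wrist')
json.dump({k:np.array(v).tolist() for k,v in c.items()},open('w2.json','w'))
cv2.imwrite('pics/w2.png',im[:,:,::-1])
t=optics.read_camera('top');cv2.imwrite('pics/t2.png',t[:,:,::-1])
e=s['eef_pos']
print('exp notch/follower/stop',wproj(c,[[.5008,.0727,.222],[.496,-.0945,.223]]))
a=cv2.resize(im,(768,576))[:,:,::-1]; cv2.imwrite('pics/w2b.png',a)
E
```

```text
[4.22968804e-01 3.95306016e-04 2.90368335e-01] [-3.14029315e+00  2.50277783e-03  1.54773426e+00]
exp notch/follower/stop [[350.97727219 106.32065058]
 [333.38547505 293.5819444 ]]
```

View pics/w2b.png

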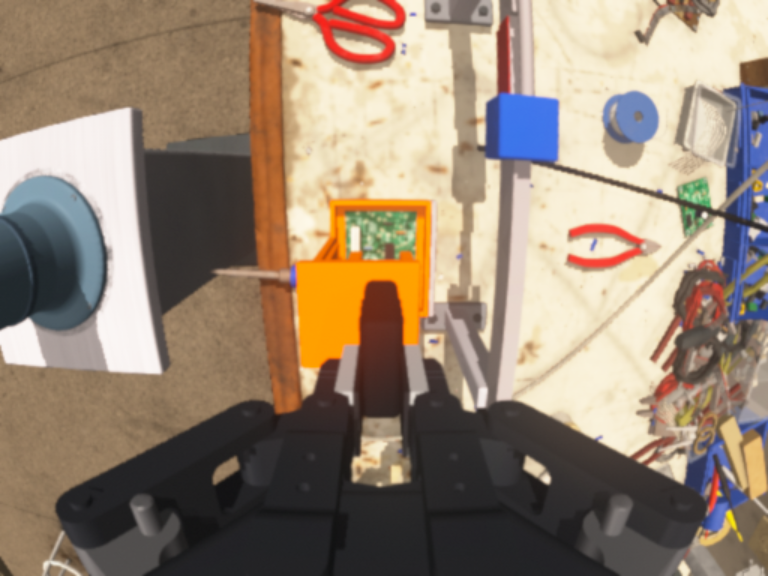

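The carrier hangs upright in the gripper with the board in its tray. The rail is right of it, at about column 520 in the 768-scale picture, and the follower's near edge is at (525,160), matching my prediction of (526,159.5). Now I'll measure the rail line and the carrier in the grip precisely.

```bash
python3 - <<'E'
from h import *
import json
c=json.load(open('w2.json'));im=cv2.imread('pics/w2.png')
g=im.astype(int).sum(2)//3
for r in [118,130,150,170,190,205]:
    print(r,list(g[r,328:364]), [wproj(c,[[.5008-.026*(.0727-y)+d,y,.21] for d in(-.005,.005)])[:,0].round(1).tolist() for y in [np.interp(r,*zip(*[(wproj(c,[[.499,y,.21]])[0,1],y) for y in np.linspace(.08,-.08,40)]))]])
e=np.array([.42297,.0004,.29037])
obs=[((-37,25,143),(300,263)),((17,25,143),(420,261)),((-37,-25,143),(300,366)),((40,43,16),(432,201)),((-36,43,16),(331,201)),]
def W(p,P): q=pose(p,[P]); q[:,2]+=e[2]-.1705; return q
f=lambda p:np.concatenate([(wproj(c,W(p,P))-np.array(uv)/1.5).ravel() for P,uv in obs])
r=least_squares(f,[e[0],e[1],-.026],loss='soft_l1');print(r.x,f(r.x).reshape(-1,2).round(1).tolist())
E
```

```text
118 [np.int64(229), np.int64(228), np.int64(227), np.int64(225), np.int64(213), np.int64(170), np.int64(120), np.int64(104), np.int64(103), np.int64(105), np.int64(104), np.int64(104), np.int64(106), np.int64(123), np.int64(170), np.int64(201), np.int64(190), np.int64(162), np.int64(150), np.int64(148), np.int64(149), np.int64(151), np.int64(151), np.int64(150), np.int64(149), np.int64(171), np.int64(213), np.int64(222), np.int64(222), np.int64(222), np.int64(223), np.int64(225), np.int64(227), np.int64(229), np.int64(230), np.int64(230)] [[340.3, 351.8]]
130 [np.int64(231), np.int64(230), np.int64(230), np.int64(227), np.int64(205), np.int64(147), np.int64(110), np.int64(105), np.int64(106), np.int64(110), np.int64(110), np.int64(110), np.int64(113), np.int64(142), np.int64(194), np.int64(213), np.int64(216), np.int64(216), np.int64(216), np.int64(216), np.int64(216), np.int64(216), np.int64(216), np.int64(216), np.int64(216), np.int64(216), np.int64(215), np.int64(215), np.int64(216), np.int64(219), np.int64(220), np.int64(221), np.int64(223), np.int64(225), np.int64(227), np.int64
[... 1675 characters left out ...]
), np.int64(235)] [[336.2, 347.3]]
205 [np.int64(201), np.int64(142), np.int64(112), np.int64(109), np.int64(110), np.int64(112), np.int64(111), np.int64(111), np.int64(127), np.int64(174), np.int64(209), np.int64(216), np.int64(218), np.int64(217), np.int64(217), np.int64(217), np.int64(217), np.int64(217), np.int64(218), np.int64(222), np.int64(230), np.int64(235), np.int64(235), np.int64(235), np.int64(235), np.int64(235), np.int64(235), np.int64(235), np.int64(235), np.int64(235), np.int64(235), np.int64(234), np.int64(233), np.int64(232), np.int64(232), np.int64(233)] [[335.0, 345.9]]
[ 0.42376056  0.00286583 -0.02962649] [[-3.4, -0.5], [0.4, 1.3], [0.3, 1.2], [4.3, -0.9], [-0.7, -1.5]]
```

Emit:
play_rows(targets=[[[0,0.7,0,0,0,0],[0,1.5,0,0,0,0],[0,2,0,0,0,0],[0,2,0,0,0,0],[0,1,0,0,0,0],[0,0.5,0,0,0,0],[0,0,0,0,0,0],[0,0,0,0,0,0]]])

```text
time: 9.25
eef_pos: [0.4993, -0.0033, 0.2907]
eef_rot: [-3.141, 0.0, 1.545]
wrist_force: [-0.3, 0.3, -2.5]
opening: 0.0122
grasp_force: 62.2
```

Emit:
play_rows(targets=[[[0,0.1,0.7,0,0,0],[0,0,1,0,0,0],[0,0,1,0,0,0],[0,0,0.8,0,0,0],[0,0,0.4,0,0,0],[0,0,0,0,0,0],[0,0,0,0,0,0]]])

```text
time: 9.95
eef_pos: [0.5009, -0.0028, 0.2519]
eef_rot: [3.142, 0.0, 1.545]
wrist_force: [1.1, 0.5, -2.6]
opening: 0.0123
grasp_force: 62.2
```

Emit:
play_rows(targets=[[[0,0,0.2,0,0,0],[0,0,0.2,0,0,0],[0,0,0,0,0,0]]])

```text
time: 10.25
eef_pos: [0.5007, -0.0027, 0.2478]
eef_rot: [-3.141, 0.0, 1.546]
wrist_force: [-0.3, 0.3, -2.5]
opening: 0.0121
grasp_force: 62.2
```

Emit:
play_rows(targets=[[[0,0,0.15,0,0,0],[0,0,0.1,0,0,0],[0,0,0,0,0,0]]])

```text
time: 10.55
eef_pos: [0.5008, -0.0028, 0.2454]
eef_rot: [-3.141, 0.0, 1.546]
wrist_force: [0.0, 0.5, -2.4]
opening: 0.0127
grasp_force: 62.2
```

```bash
python3 - <<'E'
from h import *
s=optics.read_camera('scene');c=optics.read_camera('wrist')
a=cv2.resize(s[110:240,170:300],(400,400),interpolation=cv2.INTER_CUBIC)
b=cv2.resize(c[40:300,220:420],(308,400),interpolation=cv2.INTER_CUBIC)
cv2.imwrite('pics/v3.png',np.hstack([a,b])[:,:,::-1])
E
```

```text
(no output)
```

View pics/v3.png

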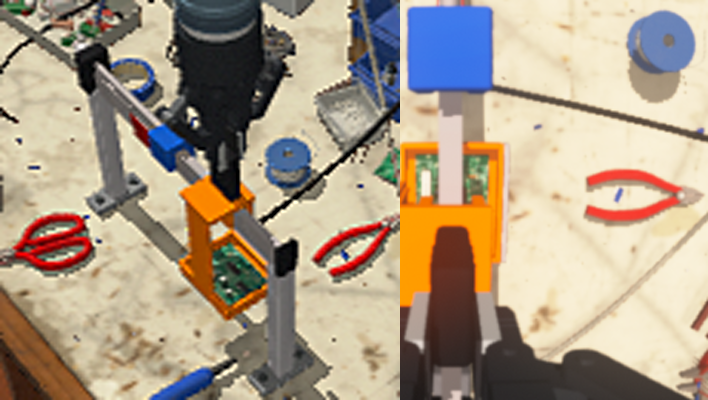

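The carrier is hooked over the bare section of the rail: the rail runs under the bridge and over the tray, and the board is in. I'll lower gently to find contact.

Emit:
play_rows(targets=[[[0,0,0.1,0,0,0],[0,0,0.05,0,0,0],[0,0,0,0,0,0]]])

```text
time: 10.95
eef_pos: [0.5011, -0.0028, 0.2453]
eef_rot: [-3.141, -0.001, 1.545]
wrist_force: [-3.5, -1.0, 5.7]
opening: 0.012
grasp_force: 63.3
```

Emit:
play_rows(targets=[[[0,0,0.1,0,0,0],[0,0,0.05,0,0,0],[0,0,0,0,0,0]]])

```text
time: 11.25
eef_pos: [0.5014, -0.0028, 0.2452]
eef_rot: [-3.141, -0.002, 1.545]
wrist_force: [-6.1, -0.1, 13.2]
opening: 0.0121
grasp_force: 64.3
```

Emit:
play_rows(targets=[[[0,0,-0.3,0,0,0],[0.5,0,0,0,0,0],[1,0,0,0,0,0],[1,0,0,0,0,0],[1,0,0,0,0,0],[0.5,0,0,0,0,0],[0,0,0,0,0,0],[0,0,0,0,0,0]]])

```text
time: 12.05
eef_pos: [0.5018, 0.0386, 0.2453]
eef_rot: [-3.141, -0.001, 1.547]
wrist_force: [0.0, 1.7, -1.3]
opening: 0.0124
grasp_force: 62.5
```

Emit:
play_rows(targets=[[[0.3,0,0,0,0,0],[0,0,0,0,0,0]]])

```text
time: 12.25
eef_pos: [0.5018, 0.0398, 0.2453]
eef_rot: [-3.141, 0.001, 1.545]
wrist_force: [0.9, -1.6, -0.8]
opening: 0.0123
grasp_force: 62.6
```

Emit:
play_rows(targets=[[[0.3,0,0,0,0,0],[0,0,0,0,0,0]]])

```text
time: 12.45
eef_pos: [0.5019, 0.043, 0.2453]
eef_rot: [-3.141, 0.0, 1.545]
wrist_force: [-1.2, -1.2, -0.3]
opening: 0.0123
grasp_force: 62.6
```

Emit:
play_rows(targets=[[[0.3,0,0,0,0,0],[0,0,0,0,0,0]]])

```text
time: 12.65
eef_pos: [0.5021, 0.0458, 0.2454]
eef_rot: [-3.142, 0.001, 1.546]
wrist_force: [0.2, -1.9, 0.8]
opening: 0.0122
grasp_force: 62.6
```

Emit:
play_rows(targets=[[[0.3,0,-0.05,0,0,0],[0,0,0,0,0,0]]])

```text
time: 12.85
eef_pos: [0.502, 0.0488, 0.2455]
eef_rot: [-3.141, 0.001, 1.546]
wrist_force: [1.5, -3.2, -1.8]
opening: 0.0121
grasp_force: 62.3
```

Emit:
play_rows(targets=[[[0.3,0,0,0,0,0],[0,0,0,0,0,0]]])

```text
time: 13.05
eef_pos: [0.5021, 0.0525, 0.2456]
eef_rot: [-3.141, 0.0, 1.546]
wrist_force: [1.1, -3.4, -2.4]
opening: 0.012
grasp_force: 62.2
```

Emit:
play_rows(targets=[[[0.5,0,0,0,0,0],[0,0,0,0,0,0]]])

```text
time: 13.25
eef_pos: [0.5022, 0.0583, 0.2456]
eef_rot: [-3.141, -0.0, 1.547]
wrist_force: [0.5, -1.6, -3.2]
opening: 0.0121
grasp_force: 62.1
```

Emit:
play_rows(targets=[[[0.7,0,0,0,0,0],[1,0,0,0,0,0],[1,0,0,0,0,0],[1,0,0,0,0,0],[1,0,0,0,0,0],[0.7,0,0,0,0,0],[0.4,0,0,0,0,0],[0,0,0,0,0,0]]])

```text
time: 14.05
eef_pos: [0.5036, 0.1159, 0.2457]
eef_rot: [-3.141, 0.001, 1.547]
wrist_force: [1.0, -5.4, -3.1]
opening: 0.0118
grasp_force: 62.2
```

Emit:
play_rows(targets=[[[0.2,0,0.05,0,0,0],[0.2,0,0.05,0,0,0],[0,0,0.05,0,0,0],[0,0,0,0,0,0]]])

```text
time: 14.45
eef_pos: [0.5038, 0.119, 0.245]
eef_rot: [-3.141, -0.0, 1.545]
wrist_force: [-1.1, -4.2, 2.1]
opening: 0.0122
grasp_force: 62.9
```

Emit:
play_rows(targets=[[[0.2,0,0.05,0,0,0],[0.2,0,0,0,0,0],[0,0,0,0,0,0]]])

```text
time: 14.75
eef_pos: [0.5041, 0.1212, 0.2448]
eef_rot: [-3.141, 0.002, 1.545]
wrist_force: [-1.0, -7.9, 4.3]
opening: 0.012
grasp_force: 63.1
```

Emit:
play_rows(targets=[[[0.2,0,0,0,0,0],[0,0,0,0,0,0]]])

```text
time: 14.95
eef_pos: [0.5041, 0.1231, 0.2448]
eef_rot: [-3.141, 0.002, 1.544]
wrist_force: [-1.9, -6.9, 3.1]
opening: 0.0123
grasp_force: 63.1
```

Emit:
play_rows(targets=[[[0.2,0,0,0,0,0],[0,0,0,0,0,0]]])

```text
time: 15.15
eef_pos: [0.5042, 0.1253, 0.2446]
eef_rot: [-3.141, 0.002, 1.544]
wrist_force: [-1.7, -7.8, 3.5]
opening: 0.0123
grasp_force: 63.0
```

Emit:
play_rows(targets=[[[0.15,0,0,0,0,0],[0,0,0.05,0,0,0],[0,0,0,0,0,0]]])

```text
time: 15.45
eef_pos: [0.504, 0.1279, 0.2435]
eef_rot: [-3.141, 0.0, 1.545]
wrist_force: [-0.5, -6.2, -0.6]
opening: 0.0118
grasp_force: 62.6
```

Emit:
play_rows(targets=[[[0.15,0,0,0,0,0],[0,0,0.05,0,0,0],[0,0,0,0,0,0]]])

```text
time: 15.75
eef_pos: [0.504, 0.1296, 0.2429]
eef_rot: [-3.141, 0.0, 1.545]
wrist_force: [-0.1, -5.7, -0.7]
opening: 0.0123
grasp_force: 62.5
```

Emit:
play_rows(targets=[[[0,0,0.15,0,0,0],[0,0,0.15,0,0,0],[0,0,0.1,0,0,0],[0,0,0,0,0,0]]])

```text
time: 16.15
eef_pos: [0.504, 0.1296, 0.2388]
eef_rot: [-3.141, 0.0, 1.545]
wrist_force: [-0.4, -6.3, -0.0]
opening: 0.0119
grasp_force: 62.5
```

Emit:
play_rows(targets=[[[0,0,0.1,0,0,0],[0,0,0.1,0,0,0],[0,0,0.1,0,0,0],[0,0,0,0,0,0]]])

```text
time: 16.55
eef_pos: [0.5043, 0.1293, 0.2374]
eef_rot: [-3.141, -0.0, 1.544]
wrist_force: [-2.9, -6.3, 6.2]
opening: 0.0121
grasp_force: 63.4
```

Emit:
play_rows(targets=[[[-0.15,0,0,0,0,0],[-0.15,0,-0.05,0,0,0],[0,0,-0.05,0,0,0],[0,0,0,0,0,0]]])

```text
time: 16.95
eef_pos: [0.5041, 0.1281, 0.2373]
eef_rot: [3.142, -0.001, 1.546]
wrist_force: [-1.1, -2.5, 3.4]
opening: 0.0123
grasp_force: 63.0
```

```bash
python3 - <<'E'
from h import *
s=optics.read_camera('scene');c=optics.read_camera('wrist')
a=cv2.resize(s[90:220,160:290],(400,400),interpolation=cv2.INTER_CUBIC)
b=cv2.resize(c[40:300,180:380],(308,400),interpolation=cv2.INTER_CUBIC)
cv2.imwrite('pics/v4.png',np.hstack([a,b])[:,:,::-1])
E
```

```text
(no output)
```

View pics/v4.png

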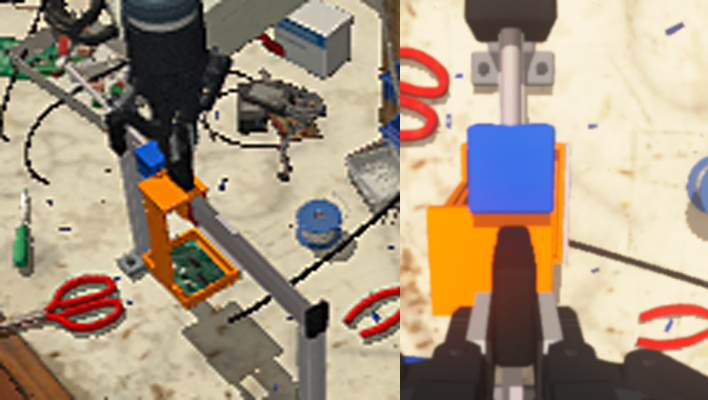

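The bridge sits low in the notch, the follower is pushed back against it, and the board is in the tray. The −y force is now partly carried by the notch's near side. I'll release.

Emit:
play_rows(targets=[[[0,0,0,0,0,0],[0,0,0,0,0,0],[0,0,0,0,0,0],[0,0,0,0,0,0],[0,0,0,0,0,0]]], gripper=0.5)

```text
time: 17.55
eef_pos: [0.504, 0.1275, 0.2368]
eef_rot: [-3.141, -0.0, 1.546]
wrist_force: [-0.3, 0.0, 0.5]
opening: 0.0426
grasp_force: 0.0
```

Emit:
play_rows(targets=[[[0,0,-0.5,0,0,0],[0,0,-1,0,0,0],[0,0,-2,0,0,0],[0,0,-3,0,0,0],[0,0,-4,0,0,0],[0,0,-2,0,0,0],[0,-3,0,0,0,0],[0,-3,0,0,0,0],[0,0,0,0,0,0],[0,0,0,0,0,0]]])

```text
time: 18.55
eef_pos: [0.4443, 0.1288, 0.3628]
eef_rot: [3.14, -0.002, 1.546]
wrist_force: [-0.3, -0.1, -0.5]
opening: 0.0428
grasp_force: 0.0
```

```bash
python3 - <<'E'
from h import *
s=optics.read_camera('scene');c=optics.read_camera('wrist')
a=cv2.resize(s[90:220,160:290],(400,400),interpolation=cv2.INTER_CUBIC)
b=cv2.resize(c[40:300,200:400],(308,400),interpolation=cv2.INTER_CUBIC)
cv2.imwrite('pics/v5.png',np.hstack([a,b])[:,:,::-1])
E
```

```text
(no output)
```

View pics/v5.png

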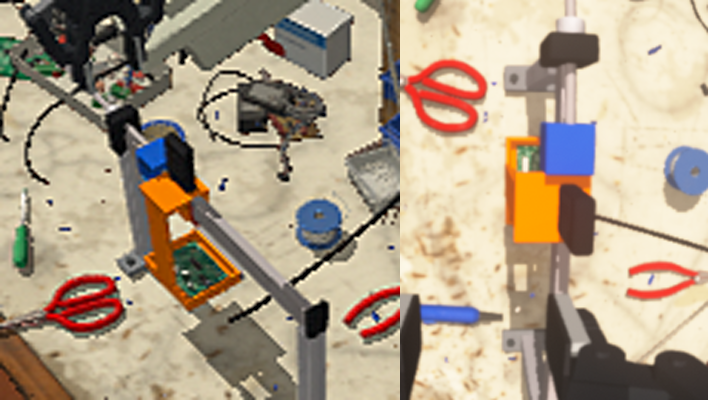

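The carrier hangs upright in the notch at about (175,200), holding the blue follower back. The board is in the tray, the gripper is clear, and the bystanders in view haven't moved, so I'm handing in.

```bash
python3 -c "
from bench import ticket
print(ticket.finish_job())"
```

```text
the job is handed in; nothing more can be done
None
```

I handed the job in at about 19 s: the larger carrier hangs upright in the notch at the red mark, holding the follower back with the board in its tray, the gripper clear, and the bystanders in view where they were; no verdict was returned.

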